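Put the printing bench in order

ROBOT

A 6-joint arm with a two-finger parallel gripper is mounted at the origin on the work surface. World frame = base frame: x ahead of the robot, y to its left, z up, the work surface at z = 0. Lengths are in m, angles in rad, forces in N, time in s.
With the tool pointing down it reaches from about 0.375 to 0.975 m from the base axis. Payload 3.8 kg.
Tool frame: the origin (TCP) lies at the very end of the fingers, on their centre line; the grasp point (between the pads) lies 19 mm behind it; z points along the fingers, y is the direction in which the jaws open and shut (so a half turn about z gives the same grasp; the last joint's range is limited). The gripper opens to 85 mm and grips with 20 to 120 N. Pads are 22 mm wide; open, the fingers measure 114 mm over their backs; the gripper's body (76 mm by 85 mm) begins 54 mm behind the grasp point. The pads swing forward as they close: fully open they stand 13 mm farther back than shut.
Start: joints at [1.226, 0.264, 1.604, -0, 1.274, -0.037], TCP at [0.204, 0.643, 0.231] pointing down, gripper open.
Joint ranges: [-2.63, 2.63], [-0.94, 2.18], [0.31, 2.57], [-1.31, 4.45], [0, 2.66], [-2.55, 2.55]. Speed limits (rad/s): [2.57, 2.57, 3.14, 3.14, 3.14, 3.14].

INTERFACE

Orientations are given as a rotation vector (axis times angle).
In Python, from workcell import status, read_camera, camera_info, order gives the robot as it stands.
- The arm moves only by the tool move_arm, never from a script. Its argument "deltas" is a list of rows, each a list of 3 entries, a list of its own where there are three numbers: the turn, a rotation vector about the world's x, y, z as a fraction of full scale, then the shift along the world's x, y, z as a fraction of full scale, then the closure, from -1 (fully open) to 1 (shut), so that 0 is half open. A call has 1 to 20 rows; each row is the pose to reach, as a shift and turn from the pose commanded when the call began; what a row does not reach only later rows make up. Full scale, the value 1, is 0.1 m for a shift and pi/2 rad for a turn. A row lasts 1/8 s, in which the tool goes at most 62.5 mm and 10.7 degrees, less where a joint would pass 70% of its speed; a pose out of reach is approached as far as the arm can. A call with a number of a shift or a turn outside -1 to 1 is refused whole. A call with a gripper value outside its range is refused whole. The fingers move at their own pace and stop on an object; "grip_force" is the grip in N (left out, the last holds). Time passes only in rows, so rows that repeat a pose let the fingers close. It gives the time, the measured TCP pose, the force and the opening at its end, in the units of the state.
- status.read_state(): the state, without advancing time (a new reading comes with each control period).
- read_camera(name): name is "scene" or "top" or "wrist"; returns (picture, depth): 400x640x3 uint8, red, green, blue; 400x640 float32, m along the optical axis (not along the pixel's ray), 0 where there is no reading.
- camera_info(name): a dict with "K" (3x3 intrinsics, pixels), "D" ([k1, k2, p1, p2, k3] as OpenCV has them; the pictures are not rectified), "R" (3x3) and "t" (3): a world point X has camera coordinates R X + t. Camera axes: x right, y down, z forward; pixel columns grow to the right and rows downward; lengths in m; the calibration is good to about 2 mm. A picture is of the moment at which its call begins: read the wrist's pose just before it. camera_info takes no time and is no camera call; for the wrist camera it gives the pose at the moment of the call.
- order.finish_job(): hands the job in, once; it reports no verdict.
The state is a dict: "time": time; "q": joint angles; "joint_vel": joint speeds; "joint_torque": joint torques, N m; "tool_pos": TCP position; "tcp_rot": TCP orientation; "wrist_force": force on the tool from outside, world axes, zero at the start; "torque": the same for the moment, N m; "width": opening from 0.0 (shut) to 1.0 (fully open).
Only numpy, scipy, OpenCV 4.12 (cv2) and the standard library are available. Lean on these libraries where they do the work, as an engineer would, in place of code of your own. Each camera call takes 0.05 s, during which the arm holds its last target. There are 200 camera calls.

TASK

The printing session is over: put each thing back where its kind belongs. Stand both lidded colour pots in the oblong wooden box, set both block brushes in the low aluminium tray on their bristles, and lay the baren face down in the round white dish, handle up. Everything goes fully in, flat on the floor of its place and not on the rim or on another thing; set things down gently rather than dropping them, and leave the cup and the bottle where they stand.

Things in the scene. Friction and masses are not known exactly. Their poses are not given: they have to be found in the camera images.
- pot_large: larger of two loose lidded colour pots: upright white plastic cylinder with a grey lid flush with it, 56 mm diameter, 60 mm tall, about 0.14 kg, stands on its base; grip it round the sides near the top. Origin: centre of the underside; z up.
- pot_small: smaller of the two colour pots, same look: 46 mm diameter, 54 mm tall, about 0.10 kg. Origin: centre of the underside; z up.
- brush_long: longer of two loose block printing brushes, standing on its bristles: 110 mm long (its x), 34 mm wide (its y), 50 mm tall; upper 26 mm is a pale wood block (the part to grip, across its width), lower 24 mm is stiff dark bristles that do not bend, 28 mm wide. About 0.12 kg. Origin: centre of the underside (bristle ends); z up.
- brush_short: shorter of the two block printing brushes, same look: 80 mm long (its x), 34 mm wide (its y), 50 mm tall, wood block on top 24 to 50 mm above the underside. About 0.09 kg. Origin: centre of the underside (bristle ends); z up.
- baren: baren (hand pad for rubbing prints), loose, face down: a flat disc 94 mm in diameter and 12 mm thick, tan with a black back, with a tan straight handle across the top, 66 mm long (its x), 20 mm wide (its y), from 12 to 40 mm above the underside; grip the handle across its width. About 0.12 kg. Origin: centre of the underside; z up.
- pot_box: home of the two pots: oblong pale wooden open box, fixed to the bench, outside 92 mm (its x) by 162 mm (its y), 26 mm tall, walls 6 mm, floor 6 mm thick; inside 80 by 150 mm, so the two pots stand side by side along its y. Origin: centre of the underside; z up.
- brush_tray: home of the two brushes: large low aluminium open tray, fixed to the bench, outside 168 mm (its x) by 138 mm (its y), 18 mm tall, walls 4 mm, floor 4 mm thick; inside 160 by 130 mm, so the two brushes lie side by side, each along its x. Origin: centre of the underside; z up.
- baren_dish: home of the baren: round white ceramic dish, fixed to the bench, outer diameter 132 mm at the rim, 14 mm tall, floor 5 mm thick, about 116 mm wide inside at the floor and 124 mm at the rim. Origin: centre of the underside; z up.
- cup: bystander: white open cup, 74 mm wide at the rim, 100 mm tall, loose; leave it where it stands. Origin: centre of the underside; z up.
- bottle: bystander: closed white plastic bottle, 56 mm diameter, 170 mm tall, loose; leave it where it stands. Origin: centre of the underside; z up.
Things that resemble listed ones, but are neither listed nor needed, are in the scene too. Leave any green look-alike of the brush_short alone. What is shaped like the brush_long but blue is not meant.

How it is judged:
By the outcome, as a careful person would: the job done as asked, in the order asked, and still so for the second after the job is handed in, with the robot touching nothing.
It also fails if it takes over 106 s, if anything falls off the work surface, if the arm or the gripper's body presses on something with over 40 N, if the wrist force passes 120 N, or if a joint passes its speed limit or range.

## Working session

There is one attempt and no reset: what is moved stays moved. The work goes in short steps, Python scripts to look and compute and a tool call to move; the robot and the scene stay as the last step left them, time stands still between calls to the robot, and variables do not carry over. Pictures are saved under pics/ and viewed, about 12 in all and at most 16, crops included, and the job is handed in when it is done.

Besides the shell and the picture viewer there is one more tool, called after "Call:" in YAML: its name, and indented under it one key for each argument. move_arm: Moves the arm, as the interface text tells. Its arguments: {"type":"object","properties":{"deltas":{"type":"array","items":{"type":"array"}},"grip_force":{"type":"number"}},"required":["deltas"]}

```bash
ls; mkdir -p pics
cat > h.py <<'E'
import numpy as np, cv2
from workcell import status, read_camera, camera_info, order
def snap(n,save=None):
    ci=camera_info(n); im,d=read_camera(n)
    if save: cv2.imwrite('pics/'+save+'.png',im[:,:,::-1])
    return im,d,ci
def cloud(d,ci):
    h,w=d.shape; K=np.array(ci['K'],float);D=np.array(ci['D'],float);R=np.array(ci['R']);t=np.array(ci['t'])
    u,v=np.meshgrid(np.arange(w),np.arange(h))
    p=cv2.undistortPoints(np.stack([u,v],-1).reshape(-1,1,2).astype(np.float64),K,D).reshape(h,w,2)
    X=np.dstack([p*d[...,None],d]); W=(X-t)@R
    W[d<=0]=np.nan
    return W
E
python3 - <<'E'
from h import *
s=status.read_state(); print(s)
for n in('scene','top'):
    im,d,ci=snap(n,n+'0'); np.savez(''+n+'0.npz',im=im,W=cloud(d,ci)); print(n,ci['t'],np.array(ci['R']).round(2).tolist(),(d>0).mean())
E
```

```text
pics
{'time': 0.0, 'q': array([ 1.22611959e+00,  2.64761407e-01,  1.60536181e+00,  4.13079769e-05,
        1.27368733e+00, -3.69521692e-02]), 'joint_vel': array([ 2.87245237e-04, -3.40977516e-04, -5.69889011e-04, -1.45668392e-03,
       -6.87496537e-05, -2.57937531e-03]), 'joint_torque': array([ 1.50496264e-03, -5.15115845e+01, -3.67311430e+01, -3.60743627e-05,
        1.29271709e-02, -1.36742577e-05]), 'tool_pos': array([0.20423016, 0.64260695, 0.22996304]), 'tcp_rot': array([-0.48141583, -3.10402082,  0.00340837]), 'wrist_force': array([-0.43574272,  0.62052446, -0.64949115]), 'torque': array([-0.00579481, -0.01682086,  0.03421811]), 'width': 1.004305046970525}
scene [ 0.34552229 -0.10353773  1.57819847] [[-0.73, 0.68, 0.02], [0.34, 0.39, -0.85], [-0.59, -0.62, -0.52]] 0.977734375
top [0.0038897  0.48792753 1.21791818] [[-0.02, -1.0, -0.0], [-0.99, 0.02, -0.1], [0.1, 0.0, -0.99]] 0.99606640625
```

View pics/top0.png

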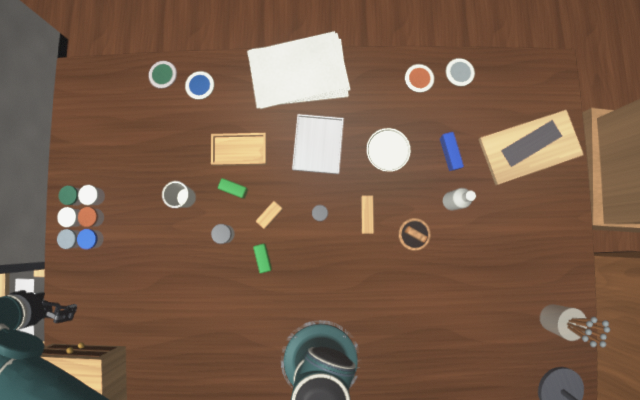

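View pics/scene0.png

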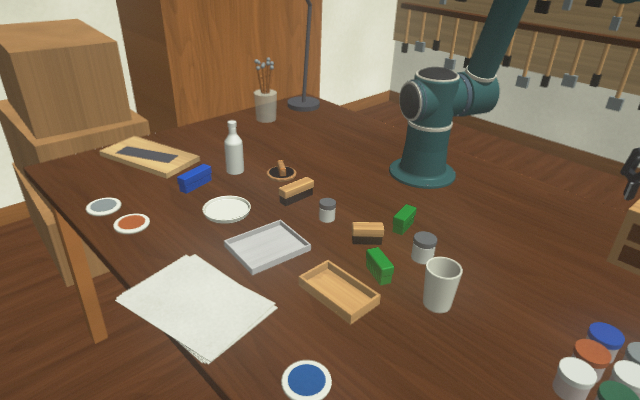

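The top view shows pot_large at (222,234), brush_short (268,214), pot_small (320,212), brush_long (367,214) and the baren (414,234). The homes are the box (238,149), tray (318,144) and dish (388,150). The green and blue look-alikes, cup (176,195) and bottle (457,199) must be left alone.

Run:
```python
from h import *
z=np.load('top0.npz');im,W=z['im'],z['W']
def rect(name,win,zlo,zhi):
    u0,u1,v0,v1=win; P=W[v0:v1,u0:u1]; m=(P[...,2]>zlo)&(P[...,2]<zhi)
    n,l,st,_=cv2.connectedComponentsWithStats(m.astype(np.uint8)); k=1+np.argmax(st[1:,4]); m=l==k
    Q=P[m]; r=cv2.minAreaRect((Q[:,:2]*1000).astype(np.float32)); c,rad=cv2.minEnclosingCircle((Q[:,:2]*1000).astype(np.float32))
    print(name,m.sum(),'rect',np.round(r[0],1),np.round(r[1],1),round(r[2],1),'circ',np.round(c,1),round(rad,1),'z',np.round(np.nanpercentile(Q[:,2],[5,50,95]),4))
rect('potL',(205,240,218,250),.045,.075)
rect('potS',(305,335,198,228),.04,.07)
rect('bS',(250,288,196,232),.035,.06)
rect('bL',(355,380,190,240),.035,.06)
rect('baren disc',(392,436,212,254),.006,.06)
rect('baren handle',(392,436,212,254),.025,.06)
rect('box',(205,272,128,170),.012,.05)
rect('tray',(288,348,110,178),.01,.05)
rect('dish',(362,415,124,176),.0075,.05)
rect('table',(330,345,190,240),-.05,.05)
rect('cup',(155,198,178,212),.08,.15)
rect('bottle',(440,480,186,214),.05,.2)
rect('green1',(215,248,176,200),.02,.08)
rect('green2',(250,275,240,275),.02,.08)
rect('blue',(438,466,128,174),.02,.08)
```

```text
potL 323 rect [371.7 274.8] [56.3 53.7] 89.8 circ [372.8 274.8] 28.7 z [0.0558 0.0608 0.065 ]
potS 201 rect [426.2  -4.9] [44.2 42.2] 44.0 circ [425.8  -4.7] 22.7 z [0.0511 0.0548 0.059 ]
bS 342 rect [423.3 140.2] [34.9 80.4] 47.7 circ [423.3 139.5] 41.2 z [0.0458 0.0508 0.0544]
bL 478 rect [ 419.6 -141.4] [ 35.  106.3] 89.2 circ [ 419.6 -141.2] 55.6 z [0.0447 0.051  0.0547]
baren disc 777 rect [ 361.5 -282.9] [89.3 91.6] 27.6 circ [ 362.8 -282.6] 46.9 z [0.01   0.0144 0.0421]
baren handle 163 rect [ 363.  -282.1] [64.1 21.3] 58.5 circ [ 362.2 -281.7] 32.1 z [0.033  0.0402 0.0447]
box 491 rect [622.8 234.1] [162.2  94.3] 89.9 circ [622.1 234.2] 92.4 z [0.0142 0.026  0.0304]
tray 335 rect [635.3  -2.9] [138.2 170.4] 83.9 circ [634.7  -2.7] 108.2 z [0.0121 0.0186 0.0229]
dish 430 rect [ 614.3 -214. ] [129.5 131. ] 25.7 circ [ 616.  -213.1] 67.7 z [0.0077 0.0114 0.0172]
table 746 rect [423.7 -57.5] [ 42.  145.6] 88.9 circ [423.5 -57.4] 75.6 z [-0.0034  0.001   0.0053]
cup 219 rect [481.7 393.1] [71.8 67.5] 88.8 circ [483.5 393.4] 37.8 z [0.0813 0.0981 0.1036]
bottle 432 rect [ 456.6 -394.4] [51.7 48.2] 16.9 circ [ 457.2 -397.9] 27.7 z [0.0607 0.1166 0.1731]
green1 332 rect [502.5 245.9] [80.3 34.4] 68.4 circ [501.  246.1] 42.1 z [0.0446 0.0504 0.0541]
green2 336 rect [302.3 160. ] [80.9 31.9] 12.8 circ [302.4 159.4] 40.9 z [0.0441 0.0504 0.0545]
blue 491 rect [ 602.5 -397.3] [112.4  33.9] 13.4 circ [ 603.  -397.2] 57.2 z [0.0325 0.0504 0.0549]
```

Call:
move_arm:
  deltas:
    - [[0,0,-0.402],[0.42,-0.92,0],-1]
    - [[0,0,-0.402],[0.42,-0.92,0],-1]
    - [[0,0,-0.402],[0.42,-0.92,0],-1]
    - [[0,0,-0.402],[0.42,-0.92,0],-1]
  grip_force: 40

```text
time: 0.6
tool_pos: [0.2467, 0.5503, 0.2308]
tcp_rot: [-1.428, -2.798, 0.001]
wrist_force: [0.2, 0.4, -0.6]
width: 1.001
```

Call:
move_arm:
  deltas:
    - [[0,0,-0.402],[0.42,-0.92,0],-1]
    - [[0,0,-0.402],[0.42,-0.92,0],-1]
    - [[0,0,-0.402],[0.42,-0.92,0],-1]
    - [[0,0,-0.402],[0.42,-0.92,0],-1]
    - [[0,0,-0.402],[0.42,-0.92,0],-1]

```text
time: 1.23
tool_pos: [0.2884, 0.4588, 0.2308]
tcp_rot: [2.221, 2.222, -0.001]
wrist_force: [-0.4, -0.1, -0.6]
width: 0.996
```

Call:
move_arm:
  deltas:
    - [[0,0,0],[0.42,-0.92,0],-1]
    - [[0,0,0],[0.42,-0.92,0],-1]
    - [[0,0,0],[0.42,-0.92,0],-1]

```text
time: 1.6
tool_pos: [0.331, 0.3654, 0.231]
tcp_rot: [2.223, 2.22, -0.001]
wrist_force: [-0.1, 0.2, 0.5]
width: 1.0
```

Call:
move_arm:
  deltas:
    - [[0,0,0],[0.42,-0.92,-0.5],-1]
    - [[0,0,0],[0.42,-0.92,-1],-1]
    - [[0,0,0],[0.42,-0.92,-1],-1]
    - [[0,0,0],[0.42,-0.92,-1],-1]

```text
time: 2.1
tool_pos: [0.3711, 0.2744, 0.1292]
tcp_rot: [-2.221, -2.22, 0.007]
wrist_force: [0.0, -0.1, 1.2]
width: 1.0
```

Run:
```python
from h import *
print(status.read_state()['tool_pos'])
im,d,ci=snap('wrist','w1'); W=cloud(d,ci)
m=(W[...,2]>.05)&(W[...,2]<.07)&(np.hypot(W[...,0]-.372,W[...,1]-.275)<.05)
Q=W[m]; print(m.sum(),cv2.minEnclosingCircle((Q[:,:2]*1000).astype(np.float32)),np.nanmedian(Q[:,2]))
```

```text
[0.37105666 0.27444007 0.12921794]
3782 ((371.9366760253906, 276.2397766113281), 27.907869338989258) 0.05905698981714761
```

View pics/w1.png

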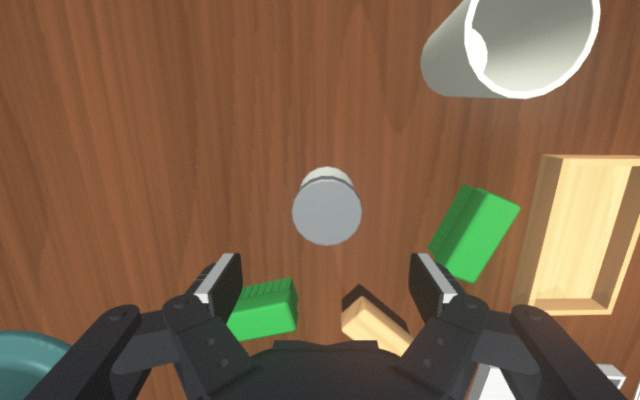

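The wrist view shows the pot at (327,212) between the fingers, within 1 mm of the first measurement. Next I descend and grip.

Call:
move_arm:
  deltas:
    - [[0,0,0],[0.01,0.015,-0.5],-1]
    - [[0,0,0],[0.01,0.015,-0.85],-1]
    - [[0,0,0],[0.01,0.015,-0.98],-1]
    - [[0,0,0],[0.01,0.015,-0.98],-1]
    - [[0,0,0],[0.01,0.015,-0.98],1]
    - [[0,0,0],[0.01,0.015,-0.98],1]
    - [[0,0,0],[0.01,0.015,-0.98],1]
    - [[0,0,0],[0.01,0.015,-0.98],1]
    - [[0,0,0],[0.01,0.015,-0.98],1]
    - [[0,0,0],[0.01,0.015,-0.98],1]

```text
time: 3.4
tool_pos: [0.3747, 0.2779, 0.0353]
tcp_rot: [2.222, 2.221, 0.005]
wrist_force: [-1.5, 0.7, 5.0]
width: 0.642
```

Call:
move_arm:
  deltas:
    - [[0,0,0],[0,0,0],1]
    - [[0,0,0],[0,0,0.3],1]
    - [[0,0,0],[0,0,0.8],1]
    - [[0,0,0],[0,0,1],1]
    - [[0,0,0],[0,0,1],1]

```text
time: 4.03
tool_pos: [0.3754, 0.2779, 0.1362]
tcp_rot: [2.221, 2.22, 0.01]
wrist_force: [-0.8, 0.8, -1.6]
width: 0.642
```

```bash
python3 -c "
from h import *
for i in range(2):
  s=status.read_state();print(s['time'],s['tool_pos'],s['tcp_rot'],s['wrist_force'],s['width']); im,d,ci=snap('wrist','w2')
"
```

```text
4.025 [0.37536137 0.27793736 0.13617888] [2.22064514 2.22043615 0.00978236] [-0.81427507  0.77709824 -1.56454434] 0.641653772168616
4.075 [0.37415915 0.27713197 0.13434379] [2.22114092 2.22092339 0.00438261] [-0.67717627 -0.35156319 -1.60647848] 0.6403226014075213
```

View pics/w2.png

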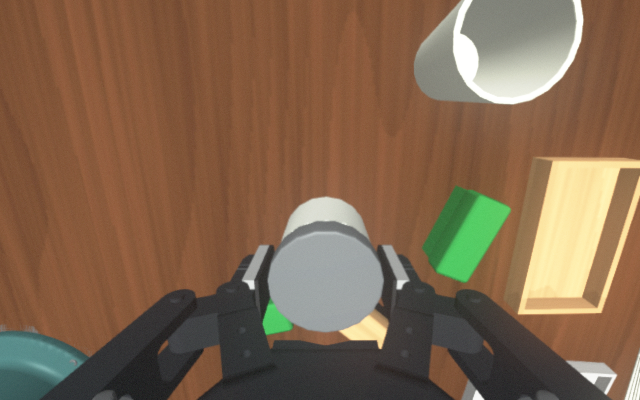

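Pot held straight (top at (327,270)). Next: carry it to the box.

Call:
move_arm:
  deltas:
    - [[0,0,0],[0.4,-0.01,0],1]
    - [[0,0,0],[0.84,-0.01,0],1]
    - [[0,0,0],[0.84,-0.01,0],1]

```text
time: 4.5
tool_pos: [0.4592, 0.2752, 0.1316]
tcp_rot: [-2.223, -2.219, 0.002]
wrist_force: [-0.0, 0.0, -1.0]
width: 0.644
```

Call:
move_arm:
  deltas:
    - [[0,0,0],[0.4,-0.01,0],1]
    - [[0,0,0],[0.84,-0.01,0],1]
    - [[0,0,0],[0.84,-0.01,0],1]

```text
time: 4.88
tool_pos: [0.5426, 0.2743, 0.1315]
tcp_rot: [-2.223, -2.22, 0.003]
wrist_force: [-0.3, 0.1, -2.1]
width: 0.642
```

Call:
move_arm:
  deltas:
    - [[0,0,0],[0.4,-0.01,0],1]
    - [[0,0,0],[0.82,-0.01,0],1]
    - [[0,0,0],[0.82,-0.01,0],1]
    - [[0,0,0],[0.82,-0.01,-0.4],1]
    - [[0,0,0],[0.82,-0.01,-0.7],1]
    - [[0,0,0],[0.82,-0.01,-0.85],1]
    - [[0,0,0],[0.82,-0.01,-0.88],1]
    - [[0,0,0],[0.82,-0.01,-0.88],1]
    - [[0,0,0],[0.82,-0.01,-0.88],1]

```text
time: 6.0
tool_pos: [0.6246, 0.2743, 0.0471]
tcp_rot: [2.221, 2.221, 0.004]
wrist_force: [0.9, -0.4, -0.5]
width: 0.642
```

```bash
python3 -c "
from h import *
im,d,ci=snap('wrist','w3')
s=status.read_state();print(s['time'],s['tool_pos'],s['tcp_rot'],s['wrist_force'],s['width'])
"
```

```text
6.05 [0.62458515 0.27427201 0.04700135] [2.22058749 2.22081294 0.00395489] [ 0.28134115  0.41770402 -1.54308361] 0.6420866247063072
```

View pics/w3.png

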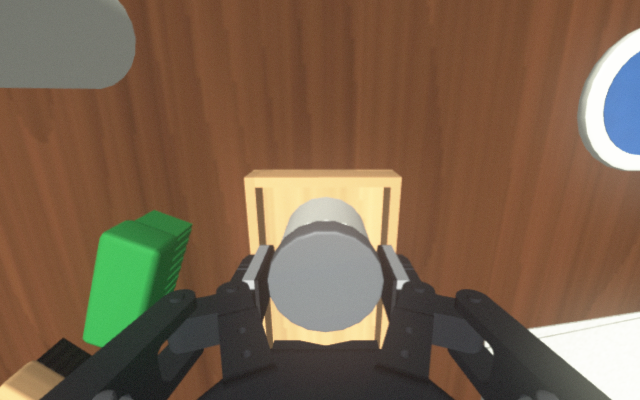

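Pot upright and centred in the box. I'll lower the last millimetres now.

Call:
move_arm:
  deltas:
    - [[0,0,0],[0,0,-0.03],1]
    - [[0,0,0],[0,0,-0.05],1]
    - [[0,0,0],[0,0,-0.065],1]
    - [[0,0,0],[0,0,-0.065],1]

```text
time: 6.55
tool_pos: [0.6239, 0.2738, 0.0414]
tcp_rot: [2.221, 2.221, 0.001]
wrist_force: [-4.7, -2.6, 11.5]
width: 0.639
```

Call:
move_arm:
  deltas:
    - [[0,0,0],[0,0,0],-1]
    - [[0,0,0],[0,0,0],-1]
    - [[0,0,0],[0,0,0],-1]
    - [[0,0,0],[0,0,0],-1]
    - [[0,0,0],[0,0,0.2],-1]
    - [[0,0,0],[0,0,0.6],-1]
    - [[0,0,0],[0,0,1],-1]
    - [[0,0,0],[0,0,1],-1]

```text
time: 7.55
tool_pos: [0.6273, 0.2753, 0.1459]
tcp_rot: [2.218, 2.218, 0.016]
wrist_force: [1.6, 0.6, 0.7]
width: 1.0
```

Call:
move_arm:
  deltas:
    - [[0,0,0],[-0.66,-0.93,0],-1]
    - [[0,0,0],[-0.66,-0.93,0],-1]
    - [[0,0,0],[-0.66,-0.93,0],-1]

```text
time: 7.92
tool_pos: [0.5542, 0.1781, 0.1378]
tcp_rot: [-2.223, -2.218, 0.006]
wrist_force: [1.3, -0.3, 0.3]
width: 0.998
```

Call:
move_arm:
  deltas:
    - [[0,0,0],[-0.66,-0.93,0],-1]
    - [[0,0,0],[-0.66,-0.93,0],-1]
    - [[0,0,0],[-0.66,-0.93,0],-1]

```text
time: 8.3
tool_pos: [0.4898, 0.0862, 0.1385]
tcp_rot: [-2.224, -2.218, 0.002]
wrist_force: [0.5, 0.5, 0.6]
width: 1.002
```

Call:
move_arm:
  deltas:
    - [[0,0,0],[-0.66,-0.93,0],-1]
    - [[0,0,0],[-0.66,-0.93,0],-1]
    - [[0,0,0],[-0.66,-0.93,0],-1]
    - [[0,0,0],[-0.66,-0.93,0],-1]
    - [[0,0,0],[-0.66,-0.93,0],-1]

```text
time: 8.93
tool_pos: [0.427, -0.0042, 0.1393]
tcp_rot: [2.219, 2.223, 0.002]
wrist_force: [-0.3, 0.7, -0.9]
width: 1.004
```

Run:
```python
from h import *
im,d,ci=snap('wrist','w4'); W=cloud(d,ci)
print(status.read_state()['tool_pos'])
m=(W[...,2]>.045)&(W[...,2]<.065)&(np.hypot(W[...,0]-.426,W[...,1]+.005)<.04)
Q=W[m]; print(m.sum(),cv2.minEnclosingCircle((Q[:,:2]*1000).astype(np.float32)),np.nanmedian(Q[:,2]))
im,d,ci=snap('top','t1'); W=cloud(d,ci)
m=(W[...,2]>.056)&(W[...,2]<.085)&(np.hypot(W[...,0]-.623,W[...,1]-.273)<.045)
Q=W[m]; print(m.sum(),cv2.minEnclosingCircle((Q[:,:2]*1000).astype(np.float32)),np.nanmedian(Q[:,2]))
```

```text
[ 0.42672896 -0.00430709  0.13911716]
2238 ((427.28729248046875, -4.60802698135376), 22.838165283203125) 0.05307038422682016
306 ((622.3772583007812, 271.1985778808594), 29.1333065032959) 0.06705110245119586
```

Call:
move_arm:
  deltas:
    - [[0,0,0],[0,0,-0.3],-1]
    - [[0,0,0],[0,0,-0.5],-1]

```text
time: 9.28
tool_pos: [0.4257, -0.0045, 0.0879]
tcp_rot: [-2.22, -2.223, 0.0]
wrist_force: [-1.1, 0.2, -0.5]
width: 1.0
```

Call:
move_arm:
  deltas:
    - [[0,0,0],[0,0,-0.3],-1]
    - [[0,0,0],[0,0,-0.5],-1]
    - [[0,0,0],[0,0,-0.6],-1]
    - [[0,0,0],[0,0,-0.6],-1]
    - [[0,0,0],[0,0,-0.6],1]
    - [[0,0,0],[0,0,-0.6],1]
    - [[0,0,0],[0,0,-0.6],1]
    - [[0,0,0],[0,0,-0.6],1]
    - [[0,0,0],[0,0,-0.6],1]
    - [[0,0,0],[0,0,-0.6],1]
    - [[0,0,0],[0,0,-0.6],1]
    - [[0,0,0],[0,0,-0.6],1]

```text
time: 10.78
tool_pos: [0.4266, -0.0053, 0.03]
tcp_rot: [2.22, 2.22, 0.002]
wrist_force: [-1.4, 0.1, 5.7]
width: 0.523
```

Call:
move_arm:
  deltas:
    - [[0,0,0],[0,0,0.3],1]
    - [[0,0,0],[0,0,0.7],1]
    - [[0,0,0],[0,0,1],1]
    - [[0,0,0],[0,0,1],1]
    - [[0,0,0],[0,0,1],1]

```text
time: 11.4
tool_pos: [0.4247, -0.0052, 0.1278]
tcp_rot: [-2.221, -2.221, 0.001]
wrist_force: [-0.5, -0.4, -1.5]
width: 0.525
```

Call:
move_arm:
  deltas:
    - [[0,0,0],[0.4,0.4,0],1]
    - [[0,0,0],[0.8,0.8,0],1]
    - [[0,0,0],[0.98,1,0],1]
    - [[0,0,0],[0.98,1,0],1]

```text
time: 11.9
tool_pos: [0.5232, 0.0959, 0.1265]
tcp_rot: [-2.217, -2.222, 0.004]
wrist_force: [-1.2, -0.1, -1.0]
width: 0.529
```

Call:
move_arm:
  deltas:
    - [[0,0,0],[0.4,0.4,0],1]
    - [[0,0,0],[0.8,0.8,0],1]
    - [[0,0,0],[0.98,1,0],1]
    - [[0,0,0],[0.98,1,0],1]

```text
time: 12.4
tool_pos: [0.6209, 0.1949, 0.1268]
tcp_rot: [-2.219, -2.222, 0.004]
wrist_force: [-0.7, -0.3, -1.1]
width: 0.522
```

Call:
move_arm:
  deltas:
    - [[0,0,0],[0,0,0],1]
    - [[0,0,0],[0,0,-0.4],1]
    - [[0,0,0],[0,0,-0.7],1]
    - [[0,0,0],[0,0,-0.84],1]
    - [[0,0,0],[0,0,-0.87],1]
    - [[0,0,0],[0,0,-0.88],1]
    - [[0,0,0],[0,0,-0.88],1]
    - [[0,0,0],[0,0,-0.91],1]
    - [[0,0,0],[0,0,-0.92],1]
    - [[0,0,0],[0,0,-0.92],1]

```text
time: 13.65
tool_pos: [0.6214, 0.1948, 0.0367]
tcp_rot: [-2.221, -2.222, 0.0]
wrist_force: [-0.1, 0.5, -0.7]
width: 0.523
```

Call:
move_arm:
  deltas:
    - [[0,0,0],[0,0,-0.015],1]
    - [[0,0,0],[0,0,-0.025],1]
    - [[0,0,0],[0,0,-0.025],1]

```text
time: 14.02
tool_pos: [0.6217, 0.1949, 0.036]
tcp_rot: [2.221, 2.222, 0.0]
wrist_force: [-3.6, -1.5, 8.6]
width: 0.522
```

Call:
move_arm:
  deltas:
    - [[0,0,0],[0,0,0],-1]
    - [[0,0,0],[0,0,0],-1]
    - [[0,0,0],[0,0,0],-1]
    - [[0,0,0],[0,0,0],-1]
    - [[0,0,0],[0,0,0.2],-1]
    - [[0,0,0],[0,0,0.6],-1]
    - [[0,0,0],[0,0,1],-1]
    - [[0,0,0],[0,0,1],-1]

```text
time: 15.02
tool_pos: [0.6254, 0.1959, 0.1411]
tcp_rot: [2.217, 2.218, 0.015]
wrist_force: [0.2, 0.3, -0.1]
width: 0.999
```

Call:
move_arm:
  deltas:
    - [[0,0,0.265],[-1,-0.27,0],-1]
    - [[0,0,0.265],[-1,-0.27,0],-1]
    - [[0,0,0.265],[-1,-0.27,0],-1]
    - [[0,0,0.265],[-1,-0.27,0],-1]

```text
time: 15.52
tool_pos: [0.521, 0.1677, 0.1345]
tcp_rot: [1.715, 2.632, 0.0]
wrist_force: [-0.1, -0.5, -0.1]
width: 0.998
```

Call:
move_arm:
  deltas:
    - [[0,0,0.265],[-1,-0.28,0],-1]
    - [[0,0,0.265],[-1,-0.28,0],-1]
    - [[0,0,0.265],[-1,-0.28,0],-1]
    - [[0,0,0.265],[-1,-0.28,0],-1]
    - [[0,0,0.265],[-1,-0.28,0],-1]

```text
time: 16.15
tool_pos: [0.4224, 0.14, 0.1347]
tcp_rot: [1.135, 2.929, 0.001]
wrist_force: [0.1, 0.5, 0.1]
width: 0.998
```

Run:
```python
from h import *
im,d,ci=snap('wrist','w5'); W=cloud(d,ci)
s=status.read_state();print(s['tool_pos'],s['tcp_rot'])
m=(W[...,2]>.042)&(W[...,2]<.06)&(np.hypot(W[...,0]-.423,W[...,1]-.14)<.06)
Q=W[m]; print(m.sum(),cv2.minAreaRect((Q[:,:2]*1000).astype(np.float32)),np.nanmedian(Q[:,2]))
im,d,ci=snap('top','t2'); W=cloud(d,ci)
for y,lo in((.271,.056),(.195,.05)):
    m=(W[...,2]>lo)&(W[...,2]<.085)&(np.hypot(W[...,0]-.623,W[...,1]-y)<.035)
    Q=W[m]; print(m.sum(),cv2.minEnclosingCircle((Q[:,:2]*1000).astype(np.float32)),np.nanmedian(Q[:,2]))
```

```text
[0.42239368 0.13997688 0.13462063] [1.13469025e+00 2.92897867e+00 5.77949281e-04]
3572 ((424.4859619140625, 140.83816528320312), (34.02427673339844, 79.03483581542969), 47.4125862121582) 0.04889627941841289
308 ((623.6544799804688, 270.31195068359375), 28.542381286621094) 0.06694248804272805
191 ((621.083984375, 193.64039611816406), 22.81426239013672) 0.060730462968397576
```

View pics/w5.png

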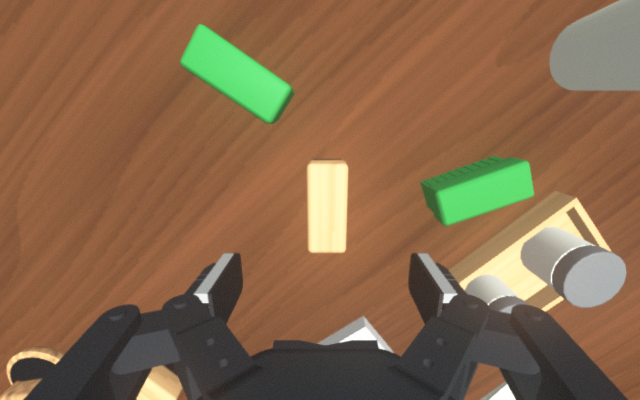

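Both pots are standing in the box (right side of picture), and brush_short sits at (327,207), lined up with the jaws.

Call:
move_arm:
  deltas:
    - [[0,0,0],[0.015,0.01,-0.3],-1]
    - [[0,0,0],[0.015,0.01,-0.5],-1]

```text
time: 16.5
tool_pos: [0.4233, 0.1409, 0.0835]
tcp_rot: [-1.134, -2.93, 0.0]
wrist_force: [-1.5, -0.2, 0.1]
width: 1.0
```

Call:
move_arm:
  deltas:
    - [[0,0,0],[0,0,-0.3],-1]
    - [[0,0,0],[0,0,-0.5],-1]
    - [[0,0,0],[0,0,-0.62],-1]
    - [[0,0,0],[0,0,-0.62],-1]
    - [[0,0,0],[0,0,-0.62],1]
    - [[0,0,0],[0,0,-0.62],1]
    - [[0,0,0],[0,0,-0.62],1]
    - [[0,0,0],[0,0,-0.62],1]
    - [[0,0,0],[0,0,-0.62],1]
    - [[0,0,0],[0,0,-0.62],1]
    - [[0,0,0],[0,0,-0.62],1]
    - [[0,0,0],[0,0,-0.62],1]
    - [[0,0,0],[0,0,-0.62],1]

```text
time: 18.12
tool_pos: [0.4239, 0.141, 0.0232]
tcp_rot: [1.133, 2.929, 0.002]
wrist_force: [-0.0, 0.7, 6.5]
width: 0.391
```

Call:
move_arm:
  deltas:
    - [[0,0,0],[0,0,0.3],1]
    - [[0,0,0],[0,0,0.7],1]
    - [[0,0,0],[0,0,1],1]
    - [[0,0,0],[0,0,1],1]
    - [[0,0,0],[0,0,1],1]

```text
time: 18.75
tool_pos: [0.422, 0.1405, 0.1211]
tcp_rot: [-1.133, -2.929, 0.002]
wrist_force: [0.1, 0.5, -0.5]
width: 0.395
```

Call:
move_arm:
  deltas:
    - [[0,0,0.2],[0.9,-0.5,0],1]
    - [[0,0,0.2],[0.9,-0.5,0],1]
    - [[0,0,0.2],[0.9,-0.5,0],1]
    - [[0,0,0.2],[0.9,-0.5,0],1]

```text
time: 19.25
tool_pos: [0.511, 0.0906, 0.1201]
tcp_rot: [-0.662, -3.066, 0.002]
wrist_force: [-1.3, -0.5, -2.6]
width: 0.389
```

Call:
move_arm:
  deltas:
    - [[0,0,0.202],[0.9,-0.5,0],1]
    - [[0,0,0.202],[0.9,-0.5,0],1]
    - [[0,0,0.202],[0.9,-0.5,0],1]
    - [[0,0,0.202],[0.9,-0.5,0],1]

```text
time: 19.75
tool_pos: [0.6009, 0.0415, 0.1211]
tcp_rot: [-0.169, -3.134, -0.0]
wrist_force: [-0.5, 0.8, -1.5]
width: 0.391
```

Call:
move_arm:
  deltas:
    - [[0,0,0],[0.35,-0.11,0],1]
    - [[0,0,0],[0.35,-0.11,0],1]
    - [[0,0,0],[0.35,-0.11,-0.4],1]
    - [[0,0,0],[0.35,-0.11,-0.7],1]
    - [[0,0,0],[0.35,-0.11,-0.85],1]
    - [[0,0,0],[0.35,-0.11,-0.89],1]
    - [[0,0,0],[0.35,-0.11,-0.89],1]
    - [[0,0,0],[0.35,-0.11,-0.89],1]

```text
time: 20.75
tool_pos: [0.6392, 0.0299, 0.0349]
tcp_rot: [0.167, 3.134, 0.0]
wrist_force: [-0.0, 0.4, -0.9]
width: 0.393
```

```bash
python3 -c "
from h import *
im,d,ci=snap('wrist','w6')
s=status.read_state();print(s['time'],s['tool_pos'],s['tcp_rot'],s['wrist_force'],s['width'])
"
```

```text
20.8 [0.63916331 0.02977257 0.03482639] [1.67558467e-01 3.13456374e+00 2.30314977e-04] [-0.08270597 -0.33376226 -0.84380727] 0.3883901764887255
```

View pics/w6.png

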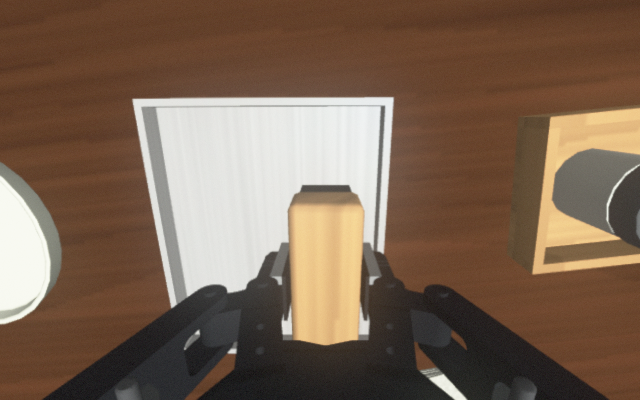

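brush_short is over the tray's right half, parallel to its walls and clear of them. Lowering it.

Call:
move_arm:
  deltas:
    - [[0,0,0],[0,0,-0.03],1]
    - [[0,0,0],[0,0,-0.05],1]
    - [[0,0,0],[0,0,-0.065],1]
    - [[0,0,0],[0,0,-0.075],1]
    - [[0,0,0],[0,0,-0.08],1]
    - [[0,0,0],[0,0,-0.08],1]

```text
time: 21.55
tool_pos: [0.6379, 0.0297, 0.0272]
tcp_rot: [-0.168, -3.137, 0.0]
wrist_force: [-5.7, 0.2, 11.4]
width: 0.392
```

Call:
move_arm:
  deltas:
    - [[0,0,0],[0,0,0],-0.4]
    - [[0,0,0],[0,0,0],-1]
    - [[0,0,0],[0,0,0],-1]
    - [[0,0,0],[0,0,0],-1]
    - [[0,0,0],[0,0,0],-1]
    - [[0,0,0],[0,0,0.2],-1]
    - [[0,0,0],[0,0,0.6],-1]
    - [[0,0,0],[0,0,1],-1]
    - [[0,0,0],[0,0,1],-1]

```text
time: 22.68
tool_pos: [0.6421, 0.0298, 0.1321]
tcp_rot: [0.167, 3.126, 0.001]
wrist_force: [0.1, -0.3, -0.4]
width: 0.998
```

Call:
move_arm:
  deltas:
    - [[0,0,0],[-0.9,-0.8,0],-1]
    - [[0,0,0],[-0.9,-0.8,0],-1]
    - [[0,0,0],[-0.9,-0.8,0],-1]

```text
time: 23.05
tool_pos: [0.5441, -0.0519, 0.1244]
tcp_rot: [-0.172, -3.133, 0.0]
wrist_force: [0.2, -0.3, 0.7]
width: 1.0
```

Call:
move_arm:
  deltas:
    - [[0,0,0.06],[-0.9,-0.8,0],-1]
    - [[0,0,0.06],[-0.9,-0.8,0],-1]
    - [[0,0,0.06],[-0.9,-0.8,0],-1]

```text
time: 23.42
tool_pos: [0.4559, -0.1315, 0.1251]
tcp_rot: [-0.025, -3.14, 0.0]
wrist_force: [0.0, -0.4, 0.1]
width: 1.003
```

Call:
move_arm:
  deltas:
    - [[0,0,0],[-0.38,-0.11,0],-1]
    - [[0,0,0],[-0.38,-0.11,0],-1]
    - [[0,0,0],[-0.38,-0.11,0],-1]

```text
time: 23.8
tool_pos: [0.4216, -0.141, 0.1259]
tcp_rot: [0.019, 3.139, -0.0]
wrist_force: [-0.6, 0.2, -0.5]
width: 1.001
```

Run:
```python
from h import *
im,d,ci=snap('wrist','w7'); W=cloud(d,ci)
s=status.read_state();print(s['tool_pos'],s['tcp_rot'])
m=(W[...,2]>.042)&(W[...,2]<.06)&(np.hypot(W[...,0]-.42,W[...,1]+.141)<.08)
Q=W[m]; print(m.sum(),cv2.minAreaRect((Q[:,:2]*1000).astype(np.float32)),np.nanmedian(Q[:,2]))
im,d,ci=snap('top','t3'); W=cloud(d,ci)
m=(W[...,2]>.045)&(W[...,2]<.07)&(np.hypot(W[...,0]-.638,W[...,1]-.03)<.06)
Q=W[m]; print(m.sum(),cv2.minAreaRect((Q[:,:2]*1000).astype(np.float32)),np.nanmedian(Q[:,2]))
```

```text
[ 0.42173017 -0.14095503  0.12587585] [ 1.84536085e-02  3.13967592e+00 -3.97456645e-04]
5328 ((419.966796875, -140.8288116455078), (34.06415939331055, 108.68685913085938), 89.30723571777344) 0.04890866491326021
324 ((638.1397705078125, 29.729202270507812), (33.9885368347168, 80.13404846191406), 83.19361114501953) 0.054747199926174966
```

Call:
move_arm:
  deltas:
    - [[0,0,0],[-0.01,0,-0.3],-1]
    - [[0,0,0],[-0.01,0,-0.5],-1]

```text
time: 24.15
tool_pos: [0.4199, -0.1408, 0.0746]
tcp_rot: [0.018, 3.141, 0.0]
wrist_force: [-0.3, -0.4, -0.1]
width: 0.996
```

Call:
move_arm:
  deltas:
    - [[0,0,0],[0,0,-0.3],-1]
    - [[0,0,0],[0,0,-0.48],-1]
    - [[0,0,0],[0,0,-0.535],-1]
    - [[0,0,0],[0,0,-0.535],-1]
    - [[0,0,0],[0,0,-0.535],1]
    - [[0,0,0],[0,0,-0.535],1]
    - [[0,0,0],[0,0,-0.535],1]
    - [[0,0,0],[0,0,-0.535],1]
    - [[0,0,0],[0,0,-0.535],1]
    - [[0,0,0],[0,0,-0.535],1]
    - [[0,0,0],[0,0,-0.535],1]
    - [[0,0,0],[0,0,-0.535],1]
    - [[0,0,0],[0,0,-0.535],1]

```text
time: 25.78
tool_pos: [0.4197, -0.1416, 0.0225]
tcp_rot: [0.02, 3.14, -0.001]
wrist_force: [-1.0, -0.3, 6.6]
width: 0.39
```

Call:
move_arm:
  deltas:
    - [[0,0,0],[0,0,0.3],1]
    - [[0,0,0],[0,0,0.7],1]
    - [[0,0,0],[0,0,1],1]
    - [[0,0,0],[0,0,1],1]
    - [[0,0,0],[0,0,1],1]

```text
time: 26.4
tool_pos: [0.4179, -0.1408, 0.1203]
tcp_rot: [-0.02, -3.139, -0.001]
wrist_force: [-0.8, 0.2, -1.8]
width: 0.389
```

Call:
move_arm:
  deltas:
    - [[0,0,-0.06],[0.45,0.25,0],1]
    - [[0,0,-0.06],[0.9,0.45,0],1]
    - [[0,0,-0.06],[0.9,0.45,0],1]

```text
time: 26.78
tool_pos: [0.5103, -0.0948, 0.1196]
tcp_rot: [-0.164, -3.135, -0.001]
wrist_force: [-0.9, 0.0, -1.3]
width: 0.387
```

Call:
move_arm:
  deltas:
    - [[0,0,0],[0.45,0.25,0],1]
    - [[0,0,0],[0.9,0.45,0],1]
    - [[0,0,0],[0.9,0.45,0],1]

```text
time: 27.15
tool_pos: [0.5998, -0.0502, 0.1196]
tcp_rot: [-0.165, -3.135, -0.001]
wrist_force: [0.3, 0.1, -1.6]
width: 0.388
```

Call:
move_arm:
  deltas:
    - [[0,0,0],[0.32,0.13,0],1]
    - [[0,0,0],[0.32,0.13,0],1]
    - [[0,0,0],[0.32,0.13,-0.4],1]
    - [[0,0,0],[0.32,0.13,-0.7],1]
    - [[0,0,0],[0.32,0.13,-0.85],1]
    - [[0,0,0],[0.32,0.13,-0.89],1]
    - [[0,0,0],[0.32,0.13,-0.89],1]
    - [[0,0,0],[0.32,0.13,-0.89],1]

```text
time: 28.15
tool_pos: [0.6322, -0.0385, 0.0344]
tcp_rot: [0.168, 3.134, -0.0]
wrist_force: [-0.3, -0.4, -1.2]
width: 0.39
```

```bash
python3 -c "
from h import *
im,d,ci=snap('wrist','w8')
s=status.read_state();print(s['time'],s['tool_pos'],s['tcp_rot'],s['wrist_force'],s['width'])
"
```

```text
28.2 [ 0.63215558 -0.03839382  0.0343087 ] [ 1.67452955e-01  3.13455462e+00 -2.52524839e-04] [ 0.8361211   0.36428176 -1.75400902] 0.38930069831444464
```

View pics/w8.png

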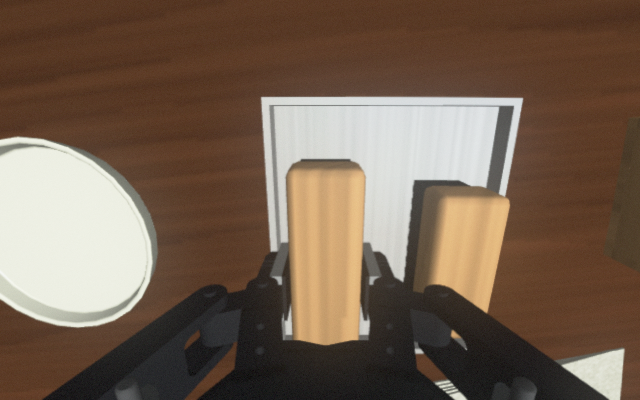

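brush_long is parallel to the other brush and clear of the wall. I'll lower it and open only partly to spare its neighbour.

Call:
move_arm:
  deltas:
    - [[0,0,0],[0,0,-0.03],1]
    - [[0,0,0],[0,0,-0.05],1]
    - [[0,0,0],[0,0,-0.065],1]
    - [[0,0,0],[0,0,-0.075],1]
    - [[0,0,0],[0,0,-0.08],1]
    - [[0,0,0],[0,0,-0.08],1]

```text
time: 28.95
tool_pos: [0.6309, -0.0382, 0.0265]
tcp_rot: [-0.167, -3.137, -0.0]
wrist_force: [-6.2, -0.3, 9.4]
width: 0.391
```

Call:
move_arm:
  deltas:
    - [[0,0,0],[0,0,0],0.1]
    - [[0,0,0],[0,0,0],-0.1]
    - [[0,0,0],[0,0,0],-0.1]
    - [[0,0,0],[0,0,0],-0.1]

```text
time: 29.45
tool_pos: [0.6309, -0.0382, 0.0245]
tcp_rot: [-0.168, -3.137, -0.0]
wrist_force: [0.0, 0.4, -0.4]
width: 0.549
```

Call:
move_arm:
  deltas:
    - [[0,0,0],[0,0,0.2],-0.1]
    - [[0,0,0],[0,0,0.5],-0.1]
    - [[0,0,0],[0,0,1],-1]
    - [[0,0,0],[0,0,1],-1]
    - [[0,0,0],[0,0,1],-1]

```text
time: 30.08
tool_pos: [0.6314, -0.0383, 0.1261]
tcp_rot: [0.167, 3.135, -0.0]
wrist_force: [-0.2, 0.7, -0.3]
width: 1.002
```

Call:
move_arm:
  deltas:
    - [[0,0,-0.427],[-0.9,-0.81,0],-1]
    - [[0,0,-0.427],[-0.9,-0.81,0],-1]
    - [[0,0,-0.427],[-0.9,-0.81,0],-1]
    - [[0,0,-0.427],[-0.9,-0.81,0],-1]
    - [[0,0,-0.427],[-0.9,-0.81,0],-1]

```text
time: 30.7
tool_pos: [0.5397, -0.1191, 0.1234]
tcp_rot: [-1.188, -2.905, 0.001]
wrist_force: [0.5, -0.3, -0.4]
width: 0.997
```

Call:
move_arm:
  deltas:
    - [[0,0,-0.427],[-0.9,-0.81,0],-1]
    - [[0,0,-0.427],[-0.9,-0.81,0],-1]
    - [[0,0,-0.427],[-0.9,-0.81,0],-1]
    - [[0,0,-0.427],[-0.9,-0.81,0],-1]
    - [[0,0,-0.427],[-0.9,-0.81,0],-1]

```text
time: 31.32
tool_pos: [0.4505, -0.2, 0.1241]
tcp_rot: [-2.077, -2.355, 0.001]
wrist_force: [0.4, 0.4, -0.1]
width: 1.004
```

Call:
move_arm:
  deltas:
    - [[0,0,-0.427],[-0.9,-0.81,0],-1]
    - [[0,0,-0.427],[-0.9,-0.81,0],-1]
    - [[0,0,-0.427],[-0.9,-0.81,0],-1]
    - [[0,0,-0.427],[-0.9,-0.81,0],-1]
    - [[0,0,-0.427],[-0.9,-0.81,0],-1]
    - [[0,0,-0.427],[-0.9,-0.81,0],-1]

```text
time: 32.08
tool_pos: [0.3611, -0.2809, 0.1245]
tcp_rot: [-2.736, -1.543, 0.0]
wrist_force: [-0.5, 1.0, -0.1]
width: 1.0
```

Run:
```python
from h import *
from scipy.spatial.transform import Rotation as Ro
im,d,ci=snap('wrist','w9'); W=cloud(d,ci)
s=status.read_state();print(s['tool_pos'],Ro.from_rotvec(s['tcp_rot']).as_matrix()[:,1])
for lo,hi in((.03,.05),(.007,.05)):
    m=(W[...,2]>lo)&(W[...,2]<hi)&(np.hypot(W[...,0]-.362,W[...,1]+.282)<.06)
    Q=W[m]; print(m.sum(),cv2.minAreaRect((Q[:,:2]*1000).astype(np.float32)),np.nanmedian(Q[:,2]))
im,d,ci=snap('top','t4'); W=cloud(d,ci)
m=(W[...,2]>.045)&(W[...,2]<.07)&(np.abs(W[...,0]-.632)<.07)&(np.abs(W[...,1]+.038)<.03)
Q=W[m]; print(m.sum(),cv2.minAreaRect((Q[:,:2]*1000).astype(np.float32)),np.nanmedian(Q[:,2]))
```

```text
[ 0.36116903 -0.28089686  0.12459468] [ 8.55242431e-01 -5.18227933e-01 -4.41305192e-04]
1692 ((362.19085693359375, -280.98028564453125), (63.81978988647461, 19.83985710144043), 58.80136489868164) 0.03852009063720819
7545 ((361.6822509765625, -282.17230224609375), (93.26757049560547, 93.31507873535156), 11.068747520446777) 0.011987132490449429
441 ((631.076416015625, -38.10307312011719), (33.81182098388672, 110.75222778320312), 83.82013702392578) 0.0548768445845741
```

View pics/w9.png

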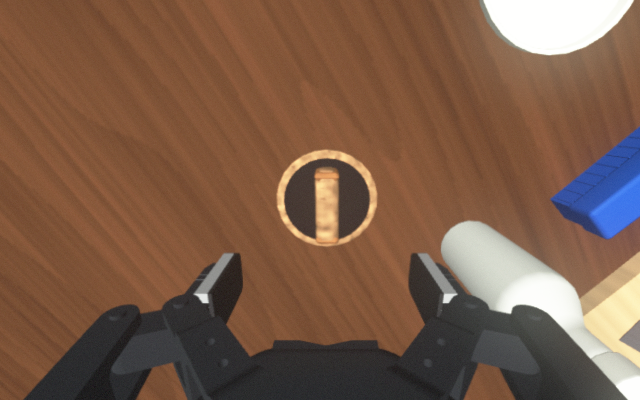

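brush_long lies flat in the tray (top at 54.9 mm). The baren handle is at (327,207), aligned with the jaws, and the bottle is clear.

Call:
move_arm:
  deltas:
    - [[0,0,0],[0.01,-0.005,-0.3],-1]
    - [[0,0,0],[0.01,-0.005,-0.5],-1]

```text
time: 32.42
tool_pos: [0.362, -0.2814, 0.074]
tcp_rot: [-2.738, -1.54, 0.0]
wrist_force: [-0.3, 0.4, -1.1]
width: 1.002
```

Call:
move_arm:
  deltas:
    - [[0,0,0],[0,0,-0.3],-1]
    - [[0,0,0],[0,0,-0.5],-1]
    - [[0,0,0],[0,0,-0.57],-1]
    - [[0,0,0],[0,0,-0.57],-1]
    - [[0,0,0],[0,0,-0.57],1]
    - [[0,0,0],[0,0,-0.57],1]
    - [[0,0,0],[0,0,-0.57],1]
    - [[0,0,0],[0,0,-0.57],1]
    - [[0,0,0],[0,0,-0.57],1]
    - [[0,0,0],[0,0,-0.57],1]
    - [[0,0,0],[0,0,-0.57],1]
    - [[0,0,0],[0,0,-0.57],1]
    - [[0,0,0],[0,0,-0.57],1]
    - [[0,0,0],[0,0,-0.57],1]

```text
time: 34.17
tool_pos: [0.3624, -0.2821, 0.0183]
tcp_rot: [2.739, 1.537, 0.0]
wrist_force: [-0.7, 1.1, 5.4]
width: 0.218
```

Call:
move_arm:
  deltas:
    - [[0,0,0],[0,0,0.3],1]
    - [[0,0,0],[0,0,0.7],1]
    - [[0,0,0],[0,0,1],1]
    - [[0,0,0],[0,0,1],1]
    - [[0,0,0],[0,0,1],1]

```text
time: 34.8
tool_pos: [0.3611, -0.2809, 0.1163]
tcp_rot: [-2.738, -1.536, 0.001]
wrist_force: [0.3, -0.6, -2.3]
width: 0.223
```

Call:
move_arm:
  deltas:
    - [[0,0,0],[0.4,0.12,0],1]
    - [[0,0,0],[0.85,0.23,0],1]
    - [[0,0,0],[0.85,0.23,0],1]

```text
time: 35.17
tool_pos: [0.4484, -0.2575, 0.1157]
tcp_rot: [-2.736, -1.54, 0.001]
wrist_force: [-1.3, -0.4, -1.1]
width: 0.226
```

Call:
move_arm:
  deltas:
    - [[0,0,0],[0.4,0.12,0],1]
    - [[0,0,0],[0.85,0.23,0],1]
    - [[0,0,0],[0.85,0.23,0],1]

```text
time: 35.55
tool_pos: [0.5329, -0.2348, 0.1159]
tcp_rot: [-2.737, -1.539, 0.001]
wrist_force: [-0.6, 0.4, -1.2]
width: 0.223
```

Call:
move_arm:
  deltas:
    - [[0,0,0],[0.4,0.12,0],1]
    - [[0,0,0],[0.83,0.22,0],1]
    - [[0,0,0],[0.83,0.22,0],1]
    - [[0,0,0],[0.83,0.22,-0.3],1]
    - [[0,0,0],[0.83,0.22,-0.6],1]
    - [[0,0,0],[0.83,0.22,-0.75],1]
    - [[0,0,0],[0.83,0.22,-0.8],1]
    - [[0,0,0],[0.83,0.22,-0.8],1]
    - [[0,0,0],[0.83,0.22,-0.8],1]

```text
time: 36.67
tool_pos: [0.616, -0.2143, 0.0392]
tcp_rot: [2.738, 1.536, 0.002]
wrist_force: [0.1, 0.6, -1.1]
width: 0.223
```

```bash
python3 -c "
from h import *
im,d,ci=snap('wrist','w10')
s=status.read_state();print(s['time'],s['tool_pos'],s['tcp_rot'],s['wrist_force'],s['width'])
"
```

```text
36.725 [ 0.61600709 -0.21419822  0.03928067] [2.73806007e+00 1.53638425e+00 2.37789562e-03] [ 0.21776886 -0.69166988 -2.51656498] 0.22822167068212315
```

View pics/w10.png

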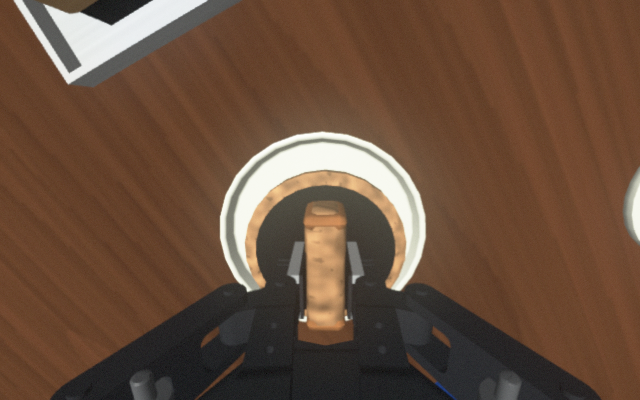

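The baren is centred over the dish. Lowering it.

Call:
move_arm:
  deltas:
    - [[0,0,0],[0,0,-0.06],1]
    - [[0,0,0],[0,0,-0.1],1]
    - [[0,0,0],[0,0,-0.13],1]
    - [[0,0,0],[0,0,-0.145],1]
    - [[0,0,0],[0,0,-0.15],1]
    - [[0,0,0],[0,0,-0.155],1]
    - [[0,0,0],[0,0,-0.155],1]

```text
time: 37.6
tool_pos: [0.6147, -0.2135, 0.0234]
tcp_rot: [-2.739, -1.537, 0.001]
wrist_force: [-3.9, 1.2, 6.1]
width: 0.226
```

Call:
move_arm:
  deltas:
    - [[0,0,0],[0,0,0],0.3]
    - [[0,0,0],[0,0,0],0]
    - [[0,0,0],[0,0,0],0]
    - [[0,0,0],[0,0,0],0]
    - [[0,0,0],[0,0,0.2],0]
    - [[0,0,0],[0,0,0.6],0]
    - [[0,0,0],[0,0,1],-1]
    - [[0,0,0],[0,0,1],-1]

```text
time: 38.6
tool_pos: [0.6189, -0.2152, 0.1291]
tcp_rot: [2.732, 1.533, 0.011]
wrist_force: [-0.8, 0.5, 0.9]
width: 0.902
```

Call:
move_arm:
  deltas:
    - [[0,0,0],[-0.9,0.2,0.5],-1]
    - [[0,0,0],[-0.9,0.2,1],-1]
    - [[0,0,0],[-0.9,0.2,1],-1]
    - [[0,0,0],[-0.9,0.2,1],-1]
    - [[0,0,0],[-0.9,0.2,1],-1]

```text
time: 39.22
tool_pos: [0.5247, -0.1935, 0.2207]
tcp_rot: [-2.738, -1.537, 0.002]
wrist_force: [-0.9, -0.5, -0.0]
width: 0.996
```

Call:
move_arm:
  deltas:
    - [[0,0,0],[-0.9,0.5,0],-1]
    - [[0,0,0],[-0.9,0.5,0],-1]
    - [[0,0,0],[-0.9,0.5,0],-1]
    - [[0,0,0],[-0.9,0.5,0],-1]

```text
time: 39.72
tool_pos: [0.4354, -0.1438, 0.2213]
tcp_rot: [-2.739, -1.537, 0.001]
wrist_force: [-0.8, -0.9, 0.1]
width: 0.998
```

Run:
```python
from h import *
snap('scene','s2')
im,d,ci=snap('top','t5'); W=cloud(d,ci)
def c(n,x,y,r,lo,hi):
    m=(W[...,2]>lo)&(W[...,2]<hi)&(np.hypot(W[...,0]-x,W[...,1]-y)<r); Q=W[m]
    if len(Q): print(n,m.sum(),np.round(cv2.minEnclosingCircle((Q[:,:2]*1000).astype(np.float32))[0],1),np.round(np.nanmedian(Q[:,2]),4))
c('potL',.623,.271,.035,.056,.085);c('potS',.623,.194,.035,.05,.085)
c('bS',.638,.03,.06,.045,.07);c('bL',.631,-.038,.03,.045,.07)
c('handle',.615,-.214,.05,.03,.06);c('disc',.615,-.214,.045,.013,.023)
c('cup',.483,.393,.06,.08,.15);c('bottle',.457,-.397,.06,.05,.2)
c('g1',.502,.246,.06,.02,.08);c('g2',.302,.16,.06,.02,.08);c('blue',.602,-.397,.07,.02,.08)
print(status.read_state()['time'])
cv2.imwrite('pics/t5c.png',cv2.resize(im[100:260,200:480,::-1],None,fx=2.8,fy=2.8))
```

```text
potL 309 [623.2 270.1] 0.0666
potS 191 [620.6 193.1] 0.0609
bS 359 [636.1  16.3] 0.0548
bL 223 [631. -38.] 0.0549
handle 172 [ 612.9 -213.5] 0.0451
disc 344 [ 615.2 -213.8] 0.0187
cup 211 [482.6 393.3] 0.0979
bottle 433 [ 457.  -398.1] 0.1169
g1 332 [502.6 244.9] 0.0502
g2 339 [302.4 159.5] 0.0507
blue 488 [ 603. -399.] 0.0504
39.825
```

View pics/t5c.png

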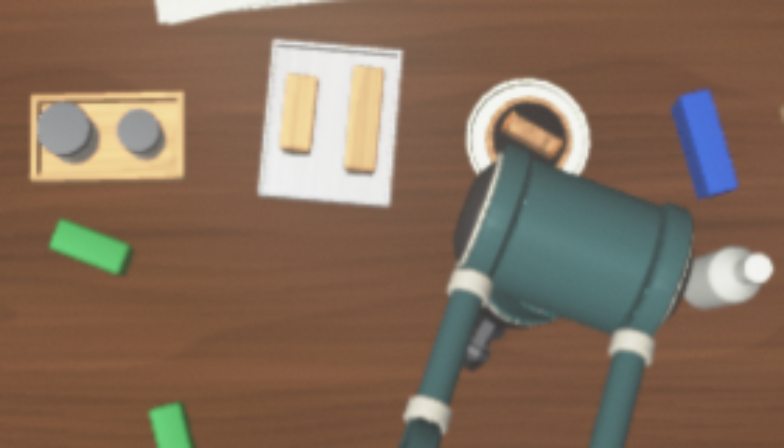

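View pics/s2.png

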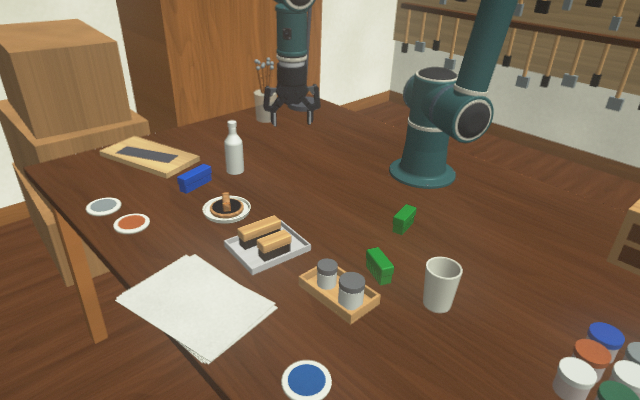

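In both views all five things stand flat in their homes: pots in the box at (340,290) in the scene view, brushes in the tray (265,240), baren in the dish (227,207). The bystanders haven't moved and the arm is clear, so I'm handing in.

```bash
python3 -c "
from h import *
print(order.finish_job(),status.read_state()['time'])"
```

```text
the job is handed in; nothing more can be done
the job is handed in; nothing more can be done
```

The job is handed in, at about 40 s of the 106 s allowed. I worked in the order asked: both pots into the wooden box, both brushes on their bristles into the aluminium tray, then the baren face down in the dish, handle up.

- **Seating:** The last depth check showed every top at floor height plus its own height, within about 1 mm for four of the five. The tops measured 67 mm (large pot), 61 mm (small pot), 55 mm (both brushes) and 45 mm (baren handle), so all sit flat. The baren's disc read about 2 mm high (18.7 mm against 17 mm), within the camera's error.
- **Left alone:** The cup, bottle and green and blue look-alikes were within 2 mm of where they started.
- **Forces:** The highest wrist force I saw was about 13 N, as the short brush was set down.
- **One reading disagreed:** The final position for the short brush came out about 13 mm off. Its search area also took in part of the long brush. The earlier separate measurement and the final picture both show it correctly placed.

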